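Find the stamped carton and push it to the dispatch line

TASK

Two closed cartons of wallets stand upright on the bench, and one of them has the inspector's ink stamp on its underside. With the fingertips tip both over to the right, one after the other, so that each lies on its side with its underside showing on the left. Only when both have been looked at, push the stamped one along the bench to the right until its end lies flat against the aluminium rail of the dispatch line; leave the other lying well clear of the rail, never pinch or lift a carton, and do not disturb the black thread spool left of the cartons or the dye bottle.

Things in the scene. Friction and masses are not known exactly. Their poses are not given: they have to be found in the camera images.
- carton_a: the carton with the stamp underneath: closed, brown cardboard, a plain solid box 105 wide (own x) x 80 deep (own y) x 125 high (own z) mm, about 0.3 kg; paper tape along x over the middle of its top and underside. Starts upright, own x pointing away from the robot and own y to the left within 0.15 rad. Origin: centre of its underside.
- carton_b: the other carton: same size, mass, tape, origin and axes as carton_a, but no stamp underneath. One carton stands nearer the robot and one farther; which is which changes. Lying tipped over to the right a carton is 80 high and 125 long, own z to the right, its underside upright and facing left.
- carton_a_mid (a point): centre of carton_a, 62 mm above its underside. Pushed level on its left face about 105 mm up, a carton tips over its right bottom edge, which hardly slides, balances at 33 degrees after about 55 mm of push and falls on its right side; the centre is then 40 mm up (at most 75 mm on the way).
- carton_b_mid (a point): centre of carton_b, as for carton_a
- carton_a_lid (a point): centre of carton_a's top face, 125 mm from its underside along own z; when it lies tipped over, the right end, which meets the rail
- carton_b_lid (a point): centre of carton_b's top face, 125 mm from its underside along own z
- stamp (a point): centre of the inspector's stamp, which is the centre of carton_a's underside: a dark ink ring, 66 mm across, with a tick in it. It cannot be seen while the carton stands upright.
- rail: dispatch line: fixed aluminium angle, 500 mm long (own x, pointing away from the robot), 30 mm high and 3 mm thick, screwed to the bench right of the cartons, foot behind it. A third carton, sent earlier and fixed, lies against its far end (own x 122 to 228 mm). Origin: middle of its upright left face, at bench height; own y points left, square to that face. A lying carton meets it with its top face at y = 0.
- spool: bystander: spool of black thread with white ends, 52 mm across and 62 mm high, standing left of the cartons. Origin: centre of its underside.
- dye_bottle: bystander: small black and white bottle with a black nozzle, 42 mm across and 136 mm high, standing right of the rail. Origin: centre of its underside.
There are look-alikes about, which are no part of the job. What is shaped like the carton_b but orange or purple is not meant.

How it is judged:
On the way, in this order (a step that is already met when the one before it is completed fails the run):
1. one carton lies tipped over to the right, underside facing left, short of the rail ((((angle between carton_a's own z axis and vertical between 1.45 and 1.69 rad and angle between the z axis of carton_a and the y axis of rail, either way round below 0.6 rad and world y of carton_a_lid below 0.15 m) and y of carton_a_lid in the frame of rail above 0.02 m) or ((angle between carton_b's own z axis and vertical between 1.45 and 1.69 rad and angle between the z axis of carton_b and the y axis of rail, either way round below 0.6 rad and world y of carton_b_lid below 0.15 m) and y of carton_b_lid in the frame of rail above 0.02 m))), for 0.2 s.
2. both cartons lie tipped over to the right, undersides facing left, neither yet pushed to the rail (angle between carton_a's own z axis and vertical between 1.45 and 1.69 rad and angle between the z axis of each of carton_a, carton_b and the y axis of rail, either way round below 0.6 rad and world y of each of carton_a_lid, carton_b_lid below 0.15 m and y of each of carton_a_lid, carton_b_lid in the frame of rail above 0.02 m and angle between carton_b's own z axis and vertical between 1.45 and 1.69 rad), for 0.2 s.
At the end, for the whole second after the job is handed in: the stamped carton lies on its side at rest on the bench, the middle of its top within 8 mm of the rail's face and square to it within 0.1 rad; the other carton lies on its side at rest, its top at least 30 mm short of the rail (angle between carton_a's own z axis and vertical between 1.45 and 1.69 rad and angle between the z axis of each of carton_a, carton_b and the y axis of rail, either way round below 0.6 rad and world y of each of carton_a_lid, carton_b_lid below 0.15 m and y of carton_a_lid in the frame of rail below 0.008 m and angle between the z axis of carton_a and the y axis of rail, either way round below 0.1 rad and x of carton_a_lid in the frame of rail between -0.25 and 0.25 m and height (world z) of carton_a_mid below 0.046 m and angle between carton_b's own z axis and vertical between 1.45 and 1.69 rad and y of carton_b_lid in the frame of rail above 0.03 m and linear speed of each of carton_a, carton_b below 0.01 m/s and angular speed of each of carton_a, carton_b below 0.1 rad/s); the robot touches nothing.
It fails at once if a carton is lifted or carried ((height (world z) of carton_a_mid above 0.095 m or (angle between carton_a's own z axis and vertical above 1.45 rad and height (world z) of carton_a_mid above 0.062 m) or (angle between carton_a's own z axis and vertical below 0.08 rad and height (world z) of carton_a_mid above 0.08 m)) or (height (world z) of carton_b_mid above 0.095 m or (angle between carton_b's own z axis and vertical above 1.45 rad and height (world z) of carton_b_mid above 0.062 m) or (angle between carton_b's own z axis and vertical below 0.08 rad and height (world z) of carton_b_mid above 0.08 m))).
It fails at once if the carton without a stamp is pushed against the rail (y of carton_b_lid in the frame of rail below 0.008 m).
It fails at once if the spool or the bottle is shifted by more than 15 mm (distance of any of spool, dye_bottle from where it was at the start of the episode above 0.015 m).
It also fails if it takes over 58 s, if anything falls off the work surface, if the arm or the gripper's body presses on something with over 40 N, if the wrist force passes 120 N, or if a joint passes its speed limit or range.

ROBOT

A 7-joint arm with a two-finger parallel gripper is mounted at the origin on a cart in front of the work surface, level with it; the furniture and walls round the work are solid. World frame = base frame: x ahead of the robot, y to its left, z up, the work surface at z = 0. Lengths are in m, angles in rad, forces in N, time in s.
With the tool pointing down it reaches from about 0.4 to 0.875 m from the base axis. Payload 19.3 kg.
Tool frame: the origin (TCP) lies midway between the tips of the shut fingers; the grasp point (between the pads) lies 19 mm behind it; z points along the fingers, y is the line along which they close (so a half turn about z gives the same grasp; the last joint's range is limited). The gripper opens to 85 mm and grips with 20 to 120 N. Pads are 22 mm wide; open, the fingers measure 114 mm over their backs; the gripper's body (76 mm by 85 mm) begins 54 mm behind the grasp point. The pads swing forward as they close: fully open they stand 13 mm farther back than shut.
Start: joints at [-1.26, 0.521, -0.036, 1.599, 0.021, 1.021, -0.113], TCP at [0.232, 0.58, 0.231] pointing down, gripper open.
Joint ranges: [-2.91, 2.91], [-0.3, 2.13], [-1.5, 1.42], [0.17, 2.43], [-1.26, 4.41], [0.16, 1.93], [-2.52, 2.52]. Speed limits (rad/s): [1.89, 1.89, 2.39, 2.39, 3.01, 3.01, 3.01].

INTERFACE

Orientations are given as [roll, pitch, yaw] about the fixed x, y, z axes, in that order (R = Rz(yaw) Ry(pitch) Rx(roll)).
In Python, from workcell import bot gives the robot as it stands.
- The arm moves only by the tool move_arm, never from a script. Its argument "moves" is a list that holds one entry, the list of rows, each a list of 7 numbers: the opening, from 0 (shut) to 1 (fully open), then the shift along the tool's x, y, z in units of 1000 mm (1.0 is 1000 mm), then the turn, a rotation vector about the tool's x, y, z in units of 2 pi rad (1.0 is 2 pi rad). A call has 1 to 5 rows; each row is the pose to reach, as a shift and turn from the pose commanded when the call began, along the tool's axes at that moment, turning the shorter way round; what a row does not reach only later rows make up. A row lasts 1/10 s, in which the tool goes at most 50 mm and 8.59 degrees, less where a joint would pass 70% of its speed; a pose out of reach is approached as far as the arm can. A call with a number of a shift or a turn outside -1 to 1 is refused whole. A call with a gripper value outside its range is refused whole. The fingers move at their own pace and stop on an object; "force" is the grip in N (left out, the last holds). Time passes only in rows, so rows that repeat a pose let the fingers close. It gives the time, the measured TCP pose, the force, the opening and the grip force at its end, in the units of the state.
- bot.observe(): the state, without advancing time (a new reading comes with each control period).
- bot.grab_frame(name): name is "scene" or "top"; returns the picture (480x640x3 uint8, red, green, blue); there is no depth.
- bot.camera_params(name): a dict with "vertical_fov" (degrees; the focal length in pixels is half the picture's height over the tangent of half this angle, whatever the lens; pixels are square), "cx", "cy" (the principal point, pixels), "D" ([k1, k2, p1, p2, k3] as OpenCV has them; the pictures are not rectified), "R" (3x3) and "t" (3): a world point X has camera coordinates R X + t. Camera axes: x right, y down, z forward; pixel columns grow to the right and rows downward; lengths in m; the calibration is good to about 2 mm. A picture is of the moment at which its call begins. camera_params takes no time and is no camera call.
- bot.job_done(): hands the job in; it is judged then, once.
The state is a dict: "clock": time; "qpos": joint angles; "qd": joint speeds; "joint_efforts": joint torques, N m; "position": TCP position; "tool_rot": TCP orientation; "force": force on the tool from outside, world axes, zero at the start; "moment": the same for the moment, N m; "grip_width": finger opening in m; "finger_force": force on a finger pad.
Only numpy, scipy, OpenCV 4.12 (cv2) and the standard library are available. Lean on these libraries where they do the work, as an engineer would, in place of code of your own. Each camera call takes 0.05 s, during which the arm holds its last target. There are 200 camera calls.

## Working session

There is one attempt and no reset: what is moved stays moved. The work goes in short steps, Python scripts to look and compute and a tool call to move; the robot and the scene stay as the last step left them, time stands still between calls to the robot, and variables do not carry over. Pictures are saved under pics/ and viewed, at most 10 in all, crops included, and the job is handed in when it is done.

Besides the shell and the picture viewer there is one more tool, called after "Call:" as a command line: name --argument value ..., lists and objects as JSON in quotes. move_arm: Moves the arm, as the interface text tells. Shifts and turns lie within -1 to 1; 1 stands for 1000 mm of shift or 2 pi rad of turn. Its arguments: {"type":"object","properties":{"moves":{"type":"array"},"force":{"type":"number"}},"required":["moves"]}

```bash
mkdir -p pics; cat > h.py <<'E'
import numpy as np, cv2
from workcell import bot
def cam(n):
    p=bot.camera_params(n); f=240/np.tan(np.radians(p['vertical_fov'])/2)
    K=np.array([[f,0,p['cx']],[0,f,p['cy']],[0,0,1.]]); return K,np.array(p['D'],float),np.array(p['R']),np.array(p['t'])
def ray(n,uv,z=0.):
    K,D,R,t=cam(n); q=cv2.undistortPoints(np.array(uv,float).reshape(-1,1,2),K,D).reshape(-1,2)
    d=np.c_[q,np.ones(len(q))]@R; c=-R.T@t
    return c+d*((z-c[2])/d[:,2])[:,None]
def proj(n,X):
    K,D,R,t=cam(n); return cv2.projectPoints(np.array(X,float).reshape(-1,1,3),cv2.Rodrigues(R)[0],t,K,D)[0].reshape(-1,2)
def snap(n,f):
    im=cv2.cvtColor(bot.grab_frame(n),cv2.COLOR_RGB2BGR); cv2.imwrite(f,im); return im
E
python3 - <<'E'
from h import *
a=snap('scene','pics/s0.png');b=snap('top','pics/t0.png')
for n in('scene','top'):
    K,D,R,t=cam(n);print(n,-R.T@t,R[2],K[0,0])
print(bot.observe())
E
```

```text
scene [-0.11650679 -0.81904727  1.03032564] [ 0.44184346  0.60975427 -0.65800766] 565.7091329474648
top [0.36557807 0.04937144 1.67227176] [ 0.09204676 -0.00821347 -0.99572081] 546.0595303200289
{'clock': 0.1, 'qpos': array([-1.26019122,  0.52197235, -0.03634194,  1.59989678,  0.02120914,
        1.02109487, -0.11283779]), 'qd': array([-2.41912081e-04, -1.72847936e-03, -2.06645171e-03, -2.26462944e-04,
       -7.81223469e-05, -5.27840667e-04, -3.61756772e-05]), 'joint_efforts': array([ 1.66020836e-03, -9.28482056e+01,  1.98313393e+00, -3.70534623e+01,
        1.81064912e-02,  5.22785936e-03,  2.35788451e-05]), 'position': array([0.23221408, 0.57996408, 0.23079136]), 'tool_rot': array([-3.14060890e+00,  6.77631662e-05,  2.76075519e+00]), 'force': array([-0.29371575,  0.09861752,  0.21364174]), 'moment': array([0.00235583, 0.02821321, 0.0219606 ]), 'finger_force': 0.0, 'grip_width': 0.08540304317606286}
```

View pics/s0.png

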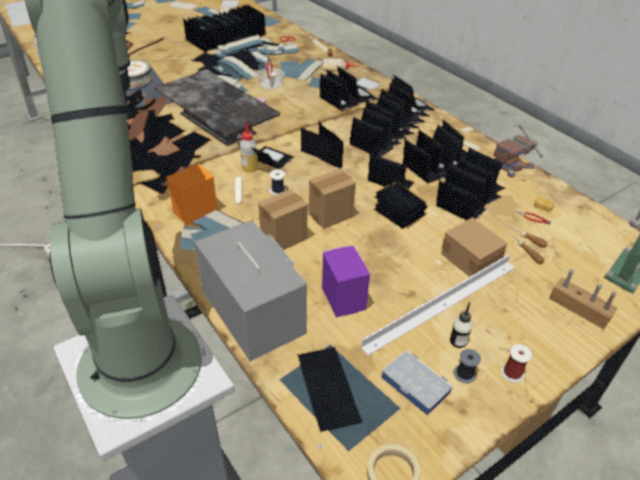

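View pics/t0.png

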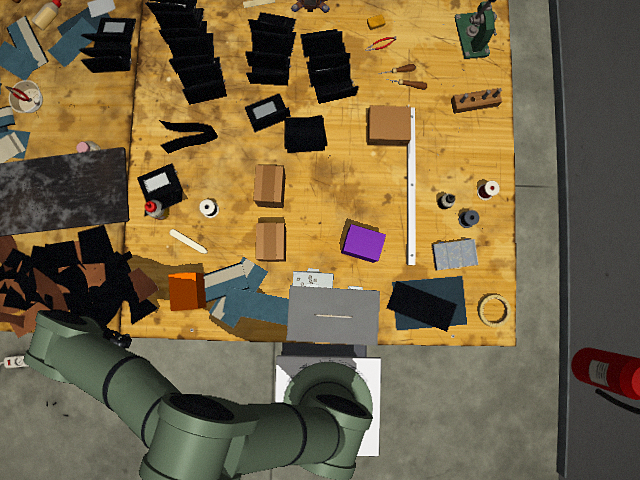

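The scene picture shows two plain brown cartons standing at (284,219) near and (332,198) far. In the top view they are at (270,240) and (269,185). Brown and upright with tape fits only these two. Orange (186,291 top) and purple (363,240 top) are decoys, and the brown one at (390,125) is the fixed carton already on the rail (410,108–265). The spool is at (208,207) and the bottle at (447,200). Next I'll take one enlarged crop to confirm.

```bash
python3 - <<'E'
from h import *
im=cv2.imread('pics/t0.png')[90:290,190:456]
cv2.imwrite('pics/t0c.png',cv2.resize(im,None,fx=3,fy=3,interpolation=cv2.INTER_CUBIC))
E
```

```text
(no output)
```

View pics/t0c.png

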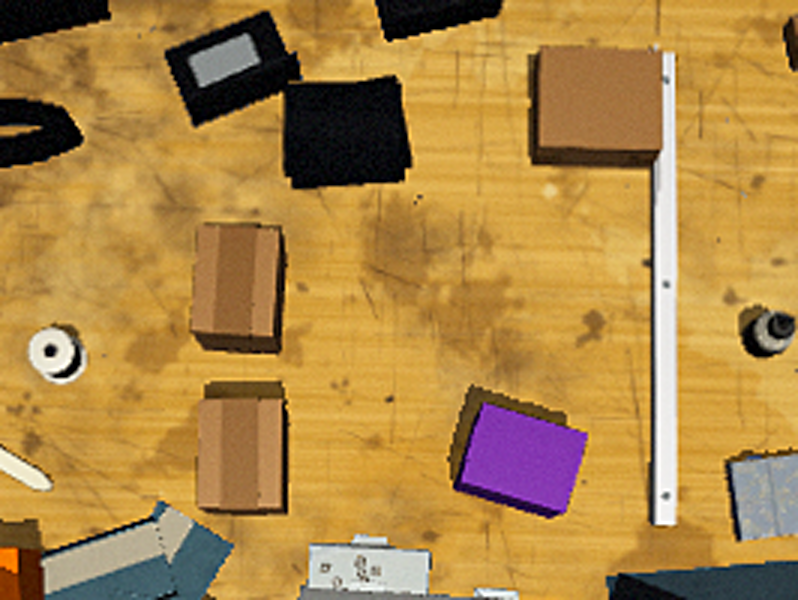

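The crop confirms both targets are brown with a tape stripe, which the orange and purple boxes lack. Top corners in crop pixels: far (197,223), (281,226), (278,338), (192,333); near (200,398), (285,398), (285,510), (197,510). The rail's left edge runs from (652,524) to (654,165).

```bash
python3 - <<'E'
from h import *
g=lambda c:np.array(c)/3+[190,90]
np.set_printoptions(precision=3,suppress=True)
for n,c,z in(('far',[(197,223),(281,226),(278,338),(192,333)],.125),('near',[(200,398),(285,398),(285,510),(197,510)],.125),('rail',[(652,524),(654,165)],.03),('fixed',[(540,46),(662,48),(660,150),(534,150)],.08),('purple',[(485,403),(587,434),(561,516),(460,482)],.1),('spool',[(51,352)],.062),('bottle',[(780,328)],.136),('grey',[(300,590),(310,545),(430,550)],0.05)):
    r=ray('top',g(c),z);print(n,r[:,:2].tolist().__repr__() if 0 else r[:,:2],r[:,:2].mean(0))
b=ray('top',[(288,340),(289,290),(379,291)],.2);print(b)
E
```

```text
far [[0.708 0.223]
 [0.707 0.142]
 [0.598 0.141]
 [0.601 0.224]] [0.653 0.182]
near [[0.539 0.214]
 [0.54  0.133]
 [0.434 0.13 ]
 [0.432 0.213]] [0.486 0.172]
rail [[ 0.433 -0.235]
 [ 0.802 -0.235]] [ 0.617 -0.235]
fixed [[ 0.909 -0.11 ]
 [ 0.911 -0.234]
 [ 0.805 -0.232]
 [ 0.801 -0.105]] [ 0.856 -0.171]
purple [[ 0.543 -0.059]
 [ 0.515 -0.158]
 [ 0.435 -0.134]
 [ 0.466 -0.036]] [ 0.49  -0.097]
spool [[0.588 0.371]] [0.588 0.371]
bottle [[ 0.618 -0.339]] [ 0.618 -0.339]
grey [[ 0.359  0.117]
 [ 0.403  0.108]
 [ 0.401 -0.011]] [0.388 0.071]
[[ 0.217  0.112  0.2  ]
 [ 0.35   0.113  0.2  ]
 [ 0.353 -0.129  0.2  ]]
```

```bash
cat >> h.py <<'E'
def go(x,y,z,yaw=np.pi/2):
    from scipy.spatial.transform import Rotation as Ro
    s=bot.observe(); R=Ro.from_euler('xyz',s['tool_rot']); T=Ro.from_euler('xyz',[np.pi,0,yaw])
    print(s['clock'],s['position'].round(4),s['tool_rot'].round(3),'F',s['force'].round(1),'w',round(s['grip_width'],4))
    print('shift',(R.inv().apply(np.array([x,y,z])-s['position'])).round(4),'turn',((R.inv()*T).as_rotvec()/2/np.pi).round(4))
E
python3 -c "
from h import *
go(.653,.30,.231)"
```

```text
0.1 [0.2322 0.58   0.2308] [-3.141  0.     2.761] F [-0.3  0.1  0.2] w 0.0854
shift [-4.947e-01 -1.035e-01 -1.000e-04] turn [-1.000e-04  1.000e-04  1.894e-01]
```

Call:
move_arm --moves '[[[0.5,-0.495,-0.104,0,0,0,0.1895],[0.5,-0.495,-0.104,0,0,0,0.1895],[0.5,-0.495,-0.104,0,0,0,0.1895],[0.5,-0.495,-0.104,0,0,0,0.1895],[0.5,-0.495,-0.104,0,0,0,0.1895]]]'

```text
clock: 0.6
position: [0.4417, 0.4401, 0.2312]
tool_rot: [-3.141, 0.0, 2.005]
force: [1.0, 0.2, 0.5]
grip_width: 0.043
finger_force: 0.0
```

```bash
python3 -c "
from h import *
go(.653,.30,.231)"
```

```text
0.6 [0.4417 0.4401 0.2312] [-3.141  0.     2.005] F [1.  0.2 0.5] w 0.043
shift [-2.160e-01  1.328e-01  2.000e-04] turn [-0.      0.      0.0691]
```

Call:
move_arm --moves '[[[0.5,-0.216,0.133,0,0,0,0.069],[0.5,-0.216,0.133,0,0,0,0.069],[0.5,-0.216,0.133,0,0,0,0.069],[0.5,-0.216,0.133,0,0,0,0.069],[0.5,-0.216,0.133,0,0,0,0.069]]]'

```text
clock: 1.1
position: [0.6508, 0.3036, 0.2309]
tool_rot: [-3.141, 0.0, 1.577]
force: [-0.5, 0.4, 0.2]
grip_width: 0.0428
finger_force: 0.0
```

```bash
python3 -c "
from h import *
go(.653,.26,.105)"
```

```text
1.1 [0.6508 0.3036 0.2309] [-3.141  0.     1.577] F [-0.5  0.4  0.2] w 0.0428
shift [-0.0436  0.002   0.1259] turn [-0.0001  0.      0.001 ]
```

Call:
move_arm --moves '[[[0.5,-0.044,0.002,0.133,0,0,0.001],[0.5,-0.044,0.002,0.133,0,0,0.001],[0.5,-0.044,0.002,0.133,0,0,0.001],[0.5,-0.044,0.002,0.133,0,0,0.001]]]'

```text
clock: 1.5
position: [0.6494, 0.2576, 0.0931]
tool_rot: [-3.134, 0.004, 1.569]
force: [-0.3, 0.3, 0.0]
grip_width: 0.0431
finger_force: 0.0
```

```bash
python3 -c "
from h import *
go(.653,.223,.098)"
```

```text
1.5 [0.6494 0.2576 0.0931] [-3.134  0.004  1.569] F [-0.3  0.3  0. ] w 0.0431
shift [-0.0346  0.0037 -0.0048] turn [-0.0012  0.0007 -0.0003]
```

Call:
move_arm --moves '[[[0.5,-0.018,0.003,-0.005,0,0,0],[0.5,-0.034,0.003,-0.005,0,0,0],[0.5,-0.048,0.003,-0.005,0,0,0],[0.5,-0.06,0.003,-0.005,0,0,0],[0.5,-0.07,0.003,-0.005,0,0,0]]]'

```text
clock: 2.0
position: [0.6551, 0.1896, 0.1041]
tool_rot: [3.141, -0.0, 1.57]
force: [0.5, 0.2, -0.1]
grip_width: 0.0428
finger_force: 0.1
```

Call:
move_arm --moves '[[[0.5,-0.008,0,0,0,0,0],[0.5,-0.014,0,0,0,0,0],[0.5,-0.018,0,0,0,0,0],[0.5,-0.018,0,0,0,0,0],[0.5,-0.018,0,0,0,0,0]]]'

```text
clock: 2.5
position: [0.6548, 0.1732, 0.1032]
tool_rot: [-3.141, -0.0, 1.571]
force: [0.8, 0.2, 0.5]
grip_width: 0.0428
finger_force: 0.0
```

```bash
python3 - <<'E'
from h import *
im=snap('scene','pics/s1.png')[130:300,180:420]
cv2.imwrite('pics/s1c.png',cv2.resize(im,None,fx=2.5,fy=2.5))
go(.486,.30,.2)
E
```

```text
2.55 [0.6548 0.1733 0.1032] [-3.141 -0.     1.571] F [ 0.1  0.3 -0.2] w 0.0427
shift [ 0.1268 -0.1687 -0.0967] turn [-0.     -0.      0.0001]
```

View pics/s1c.png

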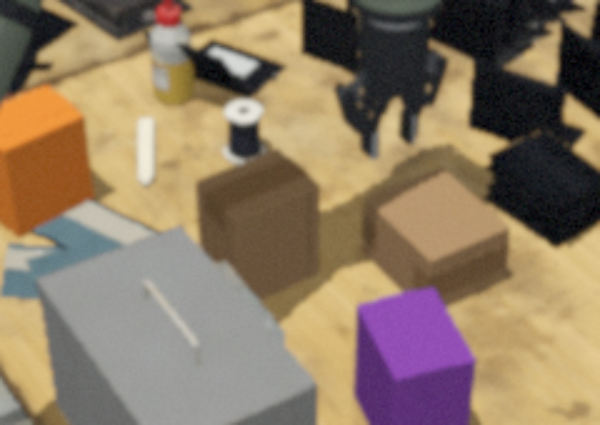

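The far carton lies on its right side, at about crop (440,235), and the gripper is clear of it. Now the near one.

Call:
move_arm --moves '[[[0.5,0.097,-0.05,-0.06,0,0,0],[0.5,0.107,-0.169,-0.06,0,0,0],[0.5,0.107,-0.169,-0.06,0,0,0],[0.5,0.107,-0.169,-0.06,0,0,0],[0.5,0.107,-0.169,-0.06,0,0,0]]]'

```text
clock: 3.05
position: [0.482, 0.2827, 0.1642]
tool_rot: [-3.141, -0.002, 1.575]
force: [2.3, 0.2, 0.7]
grip_width: 0.0428
finger_force: 0.0
```

```bash
python3 -c "
from h import *
go(.486,.25,.100)"
```

```text
3.05 [0.482  0.2827 0.1642] [-3.141e+00 -2.000e-03  1.575e+00] F [2.3 0.2 0.7] w 0.0428
shift [-0.0329  0.0039  0.0641] turn [-0.0002 -0.0003  0.0007]
```

Call:
move_arm --moves '[[[0.5,-0.01,0,0.05,0,0,0],[0.5,-0.03,0,0.062,0,0,0],[0.5,-0.048,0,0.062,0,0,0],[0.5,-0.064,0,0.062,0,0,0],[0.5,-0.08,0,0.062,0,0,0]]]'

```text
clock: 3.55
position: [0.4868, 0.1992, 0.1025]
tool_rot: [3.14, -0.001, 1.571]
force: [-0.3, 1.5, 2.2]
grip_width: 0.0425
finger_force: 1.2
```

Call:
move_arm --moves '[[[0.5,-0.014,0,0,0,0,0],[0.5,-0.026,0,0,0,0,0],[0.5,-0.036,0,0,0,0,0],[0.5,-0.044,0,0,0,0,0],[0.5,-0.044,0,0,0,0,0]]]'

```text
clock: 4.05
position: [0.4859, 0.1547, 0.1013]
tool_rot: [-3.141, 0.0, 1.57]
force: [0.3, -0.2, -0.3]
grip_width: 0.0426
finger_force: 0.0
```

Call:
move_arm --moves '[[[0.5,0.08,0,-0.05,0,0,0],[0.5,0.08,0,-0.1,0,0,0],[0.5,0.08,0.05,-0.1,0,0,0],[0.5,0.08,0.05,-0.1,0,0,0]]]'

```text
clock: 4.45
position: [0.5394, 0.2387, 0.2045]
tool_rot: [3.136, -0.003, 1.573]
force: [-0.5, -1.5, -0.2]
grip_width: 0.0429
finger_force: 0.0
```

```bash
python3 - <<'E'
from h import *
im=snap('top','pics/t2.png')[90:290,190:456]
cv2.imwrite('pics/t2c.png',cv2.resize(im,None,fx=3,fy=3,interpolation=cv2.INTER_CUBIC))
go(.65,.20,.12)
E
```

```text
4.5 [0.5388 0.2378 0.2033] [ 3.138e+00 -2.000e-03  1.572e+00] F [-0.9 -0.8 -0.1] w 0.0425
shift [-0.0381  0.1109  0.0836] turn [ 0.0006 -0.0003  0.0002]
```

View pics/t2c.png

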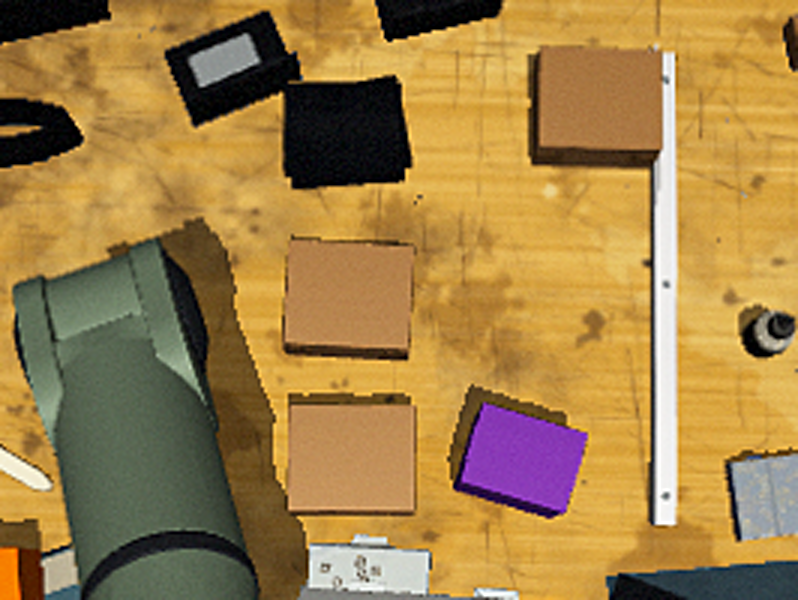

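Both cartons lie tipped to the right, with their top faces at crop (350,292) far and (352,458) near. Their undersides at y≈0.13 point away from both cameras. The top camera is at y≈0.05, so a carton pushed past that shows it a thin strip of its underside. I'll push the far one, which has a clear path, part-way and look.

```bash
python3 - <<'E'
from h import *
np.set_printoptions(precision=3,suppress=True)
g=lambda c:np.array(c)/3+[190,90]
print(ray('top',g([(291,238),(413,243),(409,347),(285,345)]),.08)[:,:2]);print(ray('top',g([(290,404),(416,404),(415,513),(289,513)]),.08)[:,:2])
go(.651,.19,.036)
E
```

```text
[[0.705 0.134]
 [0.703 0.013]
 [0.599 0.015]
 [0.598 0.137]]
[[0.54  0.13 ]
 [0.543 0.007]
 [0.436 0.006]
 [0.433 0.128]]
4.5 [0.539 0.238 0.203] [ 3.138 -0.002  1.572] F [-0.9 -0.8 -0.1] w 0.0425
shift [-0.048  0.112  0.168] turn [ 0.001 -0.     0.   ]
```

Call:
move_arm --moves '[[[0.5,-0.03,0.05,0.03,0,0,0],[0.5,-0.045,0.1,0.05,0,0,0],[0.5,-0.045,0.112,0.1,0,0,0],[0.5,-0.045,0.112,0.15,0,0,0],[0.5,-0.045,0.112,0.168,0,0,0]]]'

```text
clock: 5.0
position: [0.6463, 0.1896, 0.0287]
tool_rot: [-3.138, 0.001, 1.57]
force: [-0.4, -0.2, -0.3]
grip_width: 0.043
finger_force: 0.0
```

Call:
move_arm --moves '[[[0.5,-0.025,0,0,0,0,0],[0.5,-0.045,0,0,0,0,0],[0.5,-0.065,0,0,0,0,0],[0.5,-0.085,0,0,0,0,0],[0.5,-0.105,0,0,0,0,0]]]'

```text
clock: 5.5
position: [0.6477, 0.0845, 0.0339]
tool_rot: [3.141, -0.0, 1.57]
force: [-0.6, 0.2, -0.7]
grip_width: 0.0427
finger_force: 0.0
```

```bash
python3 -c "
from h import *
go(.651,-.035,.036)"
```

```text
5.5 [0.6477 0.0845 0.0339] [ 3.141 -0.     1.57 ] F [-0.6  0.2 -0.7] w 0.0427
shift [-0.1195  0.0033 -0.0021] turn [ 0.0001 -0.     -0.0001]
```

Call:
move_arm --moves '[[[0.5,-0.02,0.003,0,0,0,0],[0.5,-0.04,0.003,0,0,0,0],[0.5,-0.06,0.003,0,0,0,0],[0.5,-0.08,0.003,0,0,0,0],[0.5,-0.095,0.003,0,0,0,0]]]'

```text
clock: 6.0
position: [0.6508, -0.0111, 0.034]
tool_rot: [3.141, 0.0, 1.57]
force: [-0.6, 1.9, 1.1]
grip_width: 0.0427
finger_force: 0.0
```

Call:
move_arm --moves '[[[0.5,-0.012,0,0,0,0,0],[0.5,-0.02,0,0,0,0,0],[0.5,-0.025,0,0,0,0,0],[0.5,0.02,0,0,0,0,0],[0.5,0.05,0,0,0,0,0]]]'

```text
clock: 6.5
position: [0.6508, 0.0429, 0.0332]
tool_rot: [-3.142, -0.001, 1.571]
force: [-0.3, 0.8, 0.0]
grip_width: 0.0426
finger_force: 0.0
```

Call:
move_arm --moves '[[[0.5,0.05,0,0,0,0,0],[0.5,0.1,0,-0.05,0,0,0],[0.5,0.15,0,-0.1,0,0,0],[0.5,0.2,0,-0.15,0,0,0],[0.5,0.2,0,-0.15,0,0,0]]]'

```text
clock: 7.0
position: [0.6503, 0.2341, 0.1763]
tool_rot: [-3.142, 0.0, 1.572]
force: [0.1, 0.1, -0.4]
grip_width: 0.0426
finger_force: 0.0
```

```bash
python3 - <<'E'
from h import *
fr=[cv2.cvtColor(bot.grab_frame('top'),cv2.COLOR_RGB2BGR).astype(float) for _ in range(6)]
im=np.mean(fr,0); cv2.imwrite('pics/t3.png',im)
c=im[110:240,320:420].clip(0,255).astype(np.uint8)
cv2.imwrite('pics/t3c.png',cv2.resize(c,None,fx=4.6,fy=4.6,interpolation=cv2.INTER_NEAREST))
go(.651,-.035,.036)
E
```

```text
7.3 [0.6505 0.2311 0.1737] [-3.14e+00  1.00e-03  1.57e+00] F [0.1 0.9 0.6] w 0.0427
shift [-0.266   0.0009  0.138 ] turn [-0.0002  0.0002 -0.0001][ WARN:0@4.055] global loadsave.cpp:1063 imwrite_ Unsupported depth image for selected encoder is fallbacked to CV_8U.
```

View pics/t3c.png

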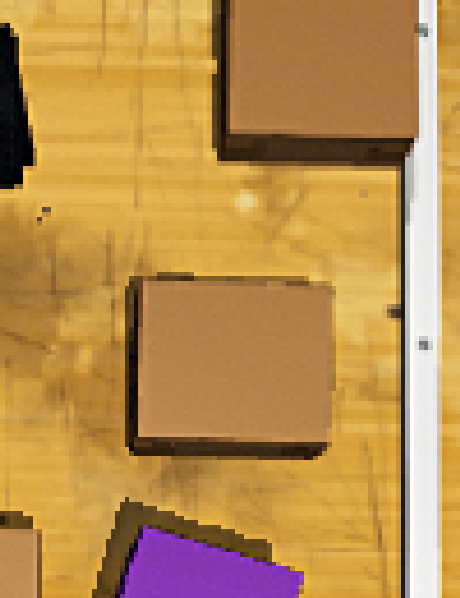

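The far carton is at crop (235,360), and its left edge shows a dark strip about 2 px wide near crop column 132 (image column 348–349). I'll read its profile along the edge and compare it with the fixed carton's strip.

```bash
python3 - <<'E'
from h import *
im=cv2.imread('pics/t3.png')
print('test, gray cols 346-351')
for r in range(168,212): print(r,im[r,346:352].mean(1).round().astype(int), im[r,348], im[r,349])
print('fixed')
for r in range(110,146,2): print(r,im[r,365:371].mean(1).round().astype(int))
E
```

```text
test, gray cols 346-351
168 [134 136 142 121 115 121] [ 70 155 202] [ 57 130 175]
169 [138 144 154 126 125 122] [ 76 169 216] [ 60 135 184]
170 [140 146  79  67  65  97] [ 35  85 116] [32 70 98]
171 [134 146  49  62  65 135] [22 53 72] [30 64 91]
172 [141  72  56  51  68 142] [27 59 83] [24 53 76]
173 [140  49  63  32  66 142] [30 68 91] [16 33 47]
174 [134  53  68  17  69 144] [34 72 97] [ 9 16 27]
175 [129  53  71  12  72 146] [ 36  77 101] [ 4 12 21]
176 [135  52  60  14  75 137] [29 65 87] [ 6 13 22]
177 [138  55  63  15  76 140] [33 67 89] [ 9 13 23]
178 [147  63  64  16  77 137] [32 67 92] [ 8 14 26]
179 [158  65  64   5  80 137] [32 69 92] [5 4 6]
180 [167  65  65   3  79 138] [31 69 95] [5 2 2]
181 [161  67  41  13 105 134] [21 44 57] [ 9 12 19]
182 [149  61  33  11 105 136] [18 34 47] [ 5  9 18]
183 [137  55  37  13 107 135] [16 39 57] [ 8 11 20]
184 [123  47  21  13 111 137] [13 20 29] [ 8 12 20]
185 [120  50  21  12 111 137] [14 22 27] [ 6 12 19]
186 [127  51  22  15 116 136] [13 24 29] [ 8 13 24]
187 [129  52   6   9 118 139] [8 5 4] [ 6  8 13]
188 [132  52  16   8 120 13
[... 1087 characters left out ...]
7 126 123] [ 72 162 216] [ 67 161 214]
210 [138 135 144 145 130 124] [ 67 157 208] [ 64 160 211]
211 [144 141 140 137 128 127] [ 65 152 204] [ 60 150 200]
fixed
110 [154  72  66  21  41  96]
112 [162  77  71  24  46  97]
114 [152  66  48  17  59 113]
116 [126  50  43  18  62 111]
118 [145  60  48  17  58 110]
120 [133  56  48  16  58 112]
122 [144  80  46  16  59 112]
124 [169 153  44  11  58 117]
126 [134  51  36  12  61 118]
128 [137  53  37  16  63 118]
130 [155  65  44  12  64 128]
132 [157  62  42  11  61 129]
134 [157  59  40  14  65 131]
136 [158  64  41  14  65 132]
138 [156  65  42  14  53 108]
140 [157  61  42  27  55  49]
142 [167 124  39  24  32  31]
144 [165 158  53  23  29  27]
```

Neutral (grey, not brown) pixels sit at rows 179–180 and 199–200, which is ±10 px about the strip's middle at row 190. That is the size of a 66 mm ring, and there are more at 187–195 where a tick would be. I'll check against the plain fixed carton by colour.

```bash
python3 - <<'E'
from h import *
im=cv2.imread('pics/t3.png').astype(int)
f=lambda r,c0,c1:[round(float(im[r,c,2]/(im[r,c,0]+2)),1) for c in range(c0,c1)]
print('test R/B cols 347-350 | fixed cols 366-370')
for r in range(172,208): print(r,f(r,347,351),'|',r-64,f(r-64,366,371))
E
```

```text
test R/B cols 347-350 | fixed cols 366-370
172 [3.1, 2.9, 2.9, 2.5] | 108 [2.5, 2.6, 2.6, 2.8, 2.6]
173 [2.8, 2.8, 2.6, 2.8] | 109 [2.5, 2.5, 2.6, 2.9, 2.8]
174 [2.4, 2.7, 2.5, 2.7] | 110 [2.5, 2.6, 2.6, 2.9, 2.7]
175 [2.5, 2.7, 3.5, 2.7] | 111 [2.6, 2.7, 2.6, 2.5, 2.5]
176 [3.0, 2.8, 2.8, 2.6] | 112 [2.5, 2.5, 3.5, 2.7, 2.7]
177 [2.9, 2.5, 2.1, 2.8] | 113 [2.4, 2.5, 2.6, 2.3, 2.7]
178 [2.7, 2.7, 2.6, 2.9] | 114 [2.8, 3.1, 2.1, 2.8, 2.6]
179 [2.9, 2.7, 0.9, 2.6] | 115 [3.1, 3.0, 2.4, 3.0, 2.7]
180 [2.9, 2.9, 0.3, 2.7] | 116 [3.0, 3.0, 2.0, 2.6, 2.7]
181 [2.7, 2.5, 1.7, 2.7] | 117 [3.3, 2.7, 2.2, 2.8, 2.5]
182 [3.2, 2.4, 2.6, 2.7] | 118 [2.9, 2.7, 2.1, 2.8, 2.6]
183 [3.2, 3.2, 2.0, 2.7] | 119 [2.9, 2.7, 2.8, 2.6, 2.6]
184 [3.8, 1.9, 2.0, 2.6] | 120 [3.4, 3.0, 2.4, 2.8, 2.6]
185 [3.3, 1.7, 2.4, 2.7] | 121 [3.7, 3.0, 2.4, 2.8, 2.6]
186 [3.0, 1.9, 2.4, 2.7] | 122 [3.0, 3.0, 2.2, 2.8, 2.6]
187 [3.0, 0.4, 1.6, 2.7] | 123 [2.7, 2.8, 2.7, 3.0, 2.6]
188 [2.8, 2.1, 2.0, 2.6] | 124 [2.9, 2.8, 2.2, 2.7, 2.6]
189 [3.1, 1.9, 1.3, 2.6] | 125 [3.5, 2.9, 2.4, 2.7, 2.7]
190 [3.5, 2.0, 1.0, 2.5] | 126 
[... 294 characters left out ...]
, 2.9, 2.8, 2.6]
196 [3.3, 1.8, 2.0, 2.4] | 132 [2.9, 2.7, 2.6, 2.8, 2.5]
197 [3.5, 2.4, 1.7, 2.3] | 133 [3.1, 2.6, 3.3, 2.6, 2.5]
198 [3.6, 2.6, 1.7, 2.4] | 134 [2.8, 2.7, 2.1, 2.7, 2.5]
199 [2.9, 0.9, 2.7, 2.3] | 135 [2.8, 3.0, 2.2, 2.7, 2.5]
200 [2.9, 1.0, 2.5, 2.3] | 136 [2.9, 2.8, 2.0, 2.5, 2.5]
201 [2.9, 3.0, 2.6, 2.3] | 137 [2.8, 2.8, 2.5, 2.7, 2.5]
202 [3.6, 2.7, 2.6, 2.2] | 138 [2.8, 2.7, 3.3, 2.7, 2.6]
203 [4.0, 2.7, 3.1, 2.2] | 139 [3.0, 2.7, 2.5, 2.6, 2.4]
204 [2.9, 2.5, 3.0, 2.4] | 140 [3.2, 2.8, 3.0, 2.7, 2.8]
205 [3.6, 2.4, 2.7, 2.3] | 141 [2.9, 2.8, 2.7, 2.8, 3.2]
206 [3.3, 1.8, 2.9, 3.0] | 142 [2.8, 2.5, 2.9, 3.1, 3.6]
207 [3.0, 1.7, 2.3, 3.2] | 143 [2.7, 2.3, 2.9, 2.5, 2.7]
```

Rows 179–180 and 199–200 show neutral ink at the ring's edges, with more between them. The fixed carton's strip is brown throughout. So the far carton is stamped, and the near one is the plain one by elimination. Now I'll push the far one to the rail with the fingers wider apart, to keep it square.

Call:
move_arm --moves '[[[0.8,-0.05,0,0,0,0,0],[0.8,-0.1,0,0,0,0,0],[0.8,-0.15,0,0.04,0,0,0],[0.8,-0.19,0,0.08,0,0,0],[0.8,-0.2,0,0.12,0,0,0]]]'

```text
clock: 7.8
position: [0.6509, 0.0312, 0.0629]
tool_rot: [3.14, 0.001, 1.567]
force: [2.7, 0.5, -0.5]
grip_width: 0.0681
finger_force: 0.0
```

```bash
python3 - <<'E'
from h import *
np.set_printoptions(precision=3,suppress=True)
print(ray('top',np.array([(143,281),(333,287),(329,440),(138,438)])/4.6+[320,110],.08)[:,:2])
go(.651,-.02,.032)
E
```

```text
[[ 0.704 -0.056]
 [ 0.704 -0.179]
 [ 0.604 -0.178]
 [ 0.602 -0.055]]
7.8 [0.651 0.031 0.063] [3.14  0.001 1.567] F [ 2.7  0.5 -0.5] w 0.0681
shift [-0.051  0.     0.031] turn [ 0.     0.    -0.001]
```

Call:
move_arm --moves '[[[0.8,-0.02,0.002,0.033,0,0,0],[0.8,-0.05,0.002,0.033,0,0,0],[0.8,-0.075,0.002,0.033,0,0,0],[0.8,-0.09,0.002,0.033,0,0,0],[0.8,-0.105,0.002,0.033,0,0,0]]]'

```text
clock: 8.3
position: [0.6523, -0.07, 0.0299]
tool_rot: [-3.141, -0.0, 1.57]
force: [0.4, 2.5, -1.6]
grip_width: 0.0681
finger_force: 0.0
```

Call:
move_arm --moves '[[[0.8,-0.01,0,0,0,0,0],[0.8,-0.018,0,0,0,0,0],[0.8,-0.025,0,0,0,0,0],[0.8,-0.028,0,0,0,0,0],[0.8,-0.03,0,0,0,0,0]]]'

```text
clock: 8.8
position: [0.653, -0.0949, 0.0306]
tool_rot: [-3.141, -0.004, 1.574]
force: [-4.6, 24.3, 9.7]
grip_width: 0.0683
finger_force: 0.0
```

A contact force of 24 N with the arm stopped short of its target means the carton is seated. Next I'll back off and check.

Call:
move_arm --moves '[[[0.8,0.01,0,0,0,0,0],[0.8,0.04,0,0,0,0,0],[0.8,0.09,0,-0.02,0,0,0],[0.8,0.14,0,-0.07,0,0,0],[0.8,0.19,0,-0.12,0,0,0]]]'

```text
clock: 9.3
position: [0.6522, 0.0615, 0.1195]
tool_rot: [-3.141, 0.0, 1.572]
force: [0.9, -0.1, 1.3]
grip_width: 0.0682
finger_force: 0.0
```

Call:
move_arm --moves '[[[0.8,0.05,0,-0.05,0,0,0],[0.8,0.1,0,-0.05,0,0,0],[0.8,0.15,0,-0.05,0,0,0],[0.8,0.15,0,-0.05,0,0,0]]]'

```text
clock: 9.7
position: [0.6518, 0.2165, 0.1693]
tool_rot: [3.141, -0.003, 1.578]
force: [-0.9, -0.5, -0.5]
grip_width: 0.0684
finger_force: 0.0
```

```bash
python3 - <<'E'
from h import *
im=snap('top','pics/t4.png')[90:290,190:456]
cv2.imwrite('pics/t4c.png',cv2.resize(im,None,fx=3,fy=3,interpolation=cv2.INTER_CUBIC))
E
```

```text
(no output)
```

View pics/t4c.png

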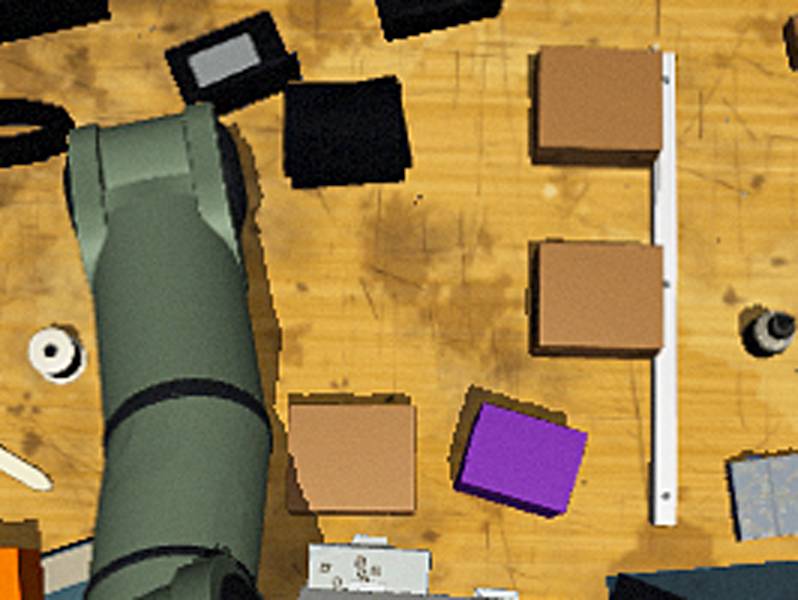

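The stamped carton's right edge is at crop column 662, level with the fixed carton's, and it sits square on the rail. The plain carton, spool and bottle have not moved.

```bash
python3 -c "
from h import *
print(bot.job_done())"
```

```text
the job is handed in; nothing more can be done
None
```

Handed in at about 9.8 s: both cartons lie tipped to the right and the far, stamped one is flat against the rail, but I saw ink only on its underside; the near carton's was never in view, so I took it as plain by elimination and left it well clear.

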